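# Close a full sharps bin: slide the shutter shut and press home its locking cap

## Robot

A 6-joint arm with a two-finger parallel gripper is mounted at the origin on the work surface. World frame = base frame: x ahead of the robot, y to its left, z up, the work surface at z = 0. Lengths are in m, angles in degrees, forces in N, time in s.
With the tool pointing down it reaches from about 0.4 to 0.825 m from the base axis. Payload 7 kg.
Tool frame: the origin (TCP) lies on the centre line of the jaws, within the pads' length; the fingertips stand 19 mm ahead of it and the grasp point (between the pads) is the TCP; z points along the fingers, y is the line along which they close (so a half turn about z gives the same grasp; the last joint's range is limited). The gripper opens to 88 mm and grips with 3 to 60 N. Pads are 19 mm wide; open, the fingers measure 130 mm over their backs; the gripper's body (78 mm by 193 mm) begins 47 mm behind the grasp point.
Start: joints at [-49.498, 20.546, 0.682, 0, -70.136, -16.507], TCP at [0.274, -0.617, 0.246] pointing down, gripper open.
Joint ranges: [-176.03, 176.03], [-82.01, 121.73], [-58.28, 71.71], [-173.87, 95.51], [-174.79, -0.11], [-173.66, 173.66]. Speed limits (degrees/s): [136.94, 136.94, 172.46, 180, 180, 180].

## Interface

Orientations are given as [roll, pitch, yaw] about the fixed x, y, z axes, in that order (R = Rz(yaw) Ry(pitch) Rx(roll)).
In Python, from plant import get_state, capture, close_job gives the robot as it stands.
- The arm moves only by the tool apply_moves, never from a script. Its argument "targets" is a list of rows, each a list of 7 numbers: the opening, from 0 (shut) to 1 (fully open), then the shift along the tool's x, y, z normalised to -1 to 1, where 1 is 1000 mm, then the turn, a rotation vector about the tool's x, y, z normalised to -1 to 1, where 1 is 90 degrees. In form: [[claw, tx, ty, tz, ax, ay, az], ...]. A call has 1 to 20 rows; each row shifts and turns the commanded pose from where the row before left it, along the tool's axes as they then stand; what a row does not reach is not made up. A row lasts 1/12 s, in which the tool goes at most 41.7 mm and 7.16 degrees, less where a joint would pass 70% of its speed; a pose out of reach is approached as far as the arm can. A call with a number of a shift or a turn outside -1 to 1 is refused whole. A call with a gripper value outside its range is refused whole. The fingers move at their own pace and stop on an object; "newtons" is the grip in N (left out, the last holds). Time passes only in rows, so rows that do not move let the fingers close. It gives the time, the measured TCP pose, the force, the opening and the grip force at its end, in the units of the state.
- get_state(): the state, without advancing time (a new reading comes with each control period).
- capture(name): name is "scene" or "side" or "wrist"; returns a dict with "frame" (400x640x3 uint8, red, green, blue), "range_z" (400x640 float32, m along the optical axis (not along the pixel's ray), 0 where there is no reading), "camera_matrix" (3x3 intrinsics, pixels), "T" (4x4, takes a point from camera to world coordinates). Camera axes: x right, y down, z forward; pixel columns grow to the right and rows downward; lengths in m; the calibration is good to about 2 mm. A picture is of the moment at which its call begins.
- close_job(): hands the job in; it is judged then, once.
The state is a dict: "time_s": time; "joints": joint angles; "qd": joint speeds; "joint_torque": joint torques, N m; "tcp_pos": TCP position; "eef_rot": TCP orientation; "contact_force": force on the tool from outside, world axes, zero at the start; "moment": the same for the moment, N m; "gripper_width": finger opening in m; "gripper_force": force on a finger pad.
Only numpy, scipy, OpenCV 4.12 (cv2) and the standard library are available. Lean on these libraries where they do the work, as an engineer would, in place of code of your own. Each camera call takes 0.05 s, during which the arm holds its last target. There are 200 camera calls.

## Task

The yellow sharps bin is full, so close it for good: push its sliding shutter across the mouth until it clicks shut, then take the blue locking cap from the steel tray, set it over the white stud on the lid and press it down through its click until it is fully home on the lid. Do not let go: finish with the fingers still pressing the cap firmly down. Leave the vial, pill jar, pump bottle and swab tub standing where they are.

Things in the scene. Friction and masses are not known exactly. Their poses are not given: they have to be found in the camera images.
- bin: Yellow sharps bin, red lid, 116 x 200 mm and 150 mm high to the lid's flat top, held fast in a steel bench bracket. Origin: centre of its underside, on the bench. y runs along its 200 mm length towards the mouth (72 mm wide, y 46 to 90 mm) and is the way the shutter is pushed shut; z is up. Red rails along y at x = 42 to 55 mm on both sides rise 11 mm above the lid top.
- shutter (a joint): Travel (m) of the yellow shutter along the bin's +y: 0 = fully open, 0.048 = shut against its stop. It starts at 0 to 0.014 and slides at about 1 N. Spring nibs in the rails resist from 0.038 on, up to about 10 N at 0.039 to 0.042; past 0.043 they snap it on to 0.048 and hold it there (the click). 0.0465 or more counts as shut.
- lug (a point): Centre of the top of the shutter's upright thumb lug: yellow block 40 mm wide (bin x), 10 mm thick (bin y), from 157 to 183 mm above the bench. Shut, it lies at bin y = 83 mm. Behind it (-y) 38 mm or more is clear before the stud, over the shutter's flat top 157 mm above the bench. Push its -y face towards +y, or pinch its 10 mm.
- pocket (a point): Centre of the round pocket (39 mm wide) in the shutter, at the height of the shutter's top face. The shutter is a plate 84 mm wide and 5 mm thick, its top 7 mm above the lid. A slot 22 mm wide runs from the pocket to +y, and the stud stands in it. The pocket lies around the stud only with the shutter shut; before that the cap would land on the slot's edges and cannot go home.
- cap: Blue locking cap, a round fluted snap cap 34 mm in diameter and 30 mm tall with a closed flat top, about 30 g, loose, standing open side down on the tray's floor. Origin: centre of its open lower rim; z is up through its closed top. Its mouth is 24.8 mm wide.
- stud_foot (a point): Centre of the foot of the white locking stud on the lid's top face, 150 mm above the bench, at bin x = 0, y = -22 mm. Fully home, the cap's origin lies on this point, its lower 7 mm inside the shutter's pocket, its upper 23 mm above the shutter. The lid then stops it firmly.
- stud_tip (a point): Top of the same stud, 22 mm above its foot; 20 mm thick, tip tapered to 12 mm, two round spring barbs on its sides. Pressed down over it, the cap meets the barbs with its rim 11 mm above the foot; they give way at about 7 to 11 N, rim 8 to 10 mm above the foot. Then the force drops, even pulling down on the cap (click), and about 10 N pressed on after it seats the cap on the lid.
- tray: Shallow steel tray, 160 x 220 mm (x, y) and 10 mm high with 3 mm walls; its inner floor is 3 mm above the bench. It does not move. Origin: centre of its underside.
- vial: Glass vaccine vial with a crimped top, 22 mm in diameter, 46 mm tall, loose, standing in the tray. Origin: centre of its base. Leave it alone.
- pill_jar: White pill jar, 52 mm in diameter, 75 mm tall, loose on the bench. Origin: centre of its base. Leave it alone.
- pump_bottle: Clear pump bottle with a blue band and white pump head, 58 mm in diameter, 146 mm tall, loose on the bench. Origin: centre of its base. Leave it alone.
- swab_tub: White swab tub with a green lid, 66 mm in diameter, 58 mm tall, loose on the bench. Origin: centre of its base. Leave it alone.
Not all that is in view belongs to the job. Of the things that look like the bin, take the one that is nearest to the robot's base at the start.

How it is judged:
By the outcome, as a careful person would: the job done as asked, in the order asked, and still so for the second after the job is handed in, while the arm keeps its last pose, push and grip.
It also fails if it takes over 53 s, if anything falls off the work surface, if the arm or the gripper's body presses on something with over 40 N, if the wrist force passes 120 N, or if a joint passes its speed limit or range.

## Working session

There is one attempt and no reset: what is moved stays moved. The work goes in short steps, Python scripts to look and compute and a tool call to move; the robot and the scene stay as the last step left them, time stands still between calls to the robot, and variables do not carry over. Pictures are saved under pics/ and viewed, at most 10 in all, crops included, and the job is handed in when it is done.

Besides the shell and the picture viewer there is one more tool, called after "Request:" as name(argument=value, ...), one argument or row to a line, values as JSON. apply_moves: Moves the arm, as the interface text tells. Scaled input: -1 to 1 covers 1000 mm each way for a shift and 90 degrees each way for a turn. Its arguments: {"type":"object","properties":{"targets":{"type":"array","items":{"type":"array","items":{"type":"number"}}},"newtons":{"type":"number"}},"required":["targets"]}

```bash
mkdir -p pics; cat > h.py <<'E'
import numpy as np, cv2
from plant import get_state, capture, close_job
def shot(n,f):
    c=capture(n); np.savez('pics/'+f+'.npz',**c); cv2.imwrite('pics/'+f+'.png',c['frame'][...,::-1]); return c
def pt(c,u,v,r=1,z=None):
    K=c['camera_matrix'];T=c['T']
    d=np.array([(u-K[0,2])/K[0,0],(v-K[1,2])/K[1,1],1])
    if z is not None:
        w=T[:3,:3]@d; s=(z-T[2,3])/w[2]; return T[:3,3]+s*w
    p=c['range_z'][v-r:v+r+1,u-r:u+r+1]; p=p[p>0]
    return T[:3,:3]@(d*np.median(p))+T[:3,3]
E
python3 - <<'E'
from h import *
a=shot('scene','s0');b=shot('side','d0')
cv2.imwrite('pics/both.png',cv2.resize(np.vstack([a['frame'],b['frame']])[...,::-1],(480,600)))
print(a['T'],b['T'],get_state())
E
```

```text
[[ 0.66969045  0.70736876 -0.22615072  0.88416979]
 [ 0.74263197 -0.63642927  0.20845991 -0.12198775]
 [ 0.00352909 -0.30755036 -0.95152526  1.41997708]
 [ 0.          0.          0.          1.        ]] [[ 0.83687993 -0.29523368  0.46094366 -0.09223914]
 [-0.54738366 -0.44865306  0.70645705 -0.87052182]
 [-0.00176613 -0.84353275 -0.53707483  0.92441641]
 [ 0.          0.          0.          1.        ]] {'time_s': 0.1, 'joints': array([-4.94981737e+01,  2.05892224e+01,  6.40512709e-01, -1.87756533e-02,
       -7.01360654e+01, -1.65094621e+01]), 'qd': array([ 0.00104808, -0.05473008,  0.07890481,  0.16466141, -0.02975697,
        0.02650557]), 'joint_torque': array([-1.53710178e-03, -5.84163988e+01,  2.93750471e+01,  7.01545134e+00,
        1.01337489e-02, -4.21805601e-05]), 'tcp_pos': array([ 0.27431612, -0.61630847,  0.24470306]), 'eef_rot': array([ 1.79913704e+02, -7.16966039e-03, -1.56014023e+02]), 'contact_force': array([-0.35728865, -0.30378901, -0.13090059]), 'moment': array([0.02261387, 0.0165479 , 0.00848722]), 'gripper_force': 0.0, 'gripper_width': 0.08762866083045445}
```

View pics/s0.png

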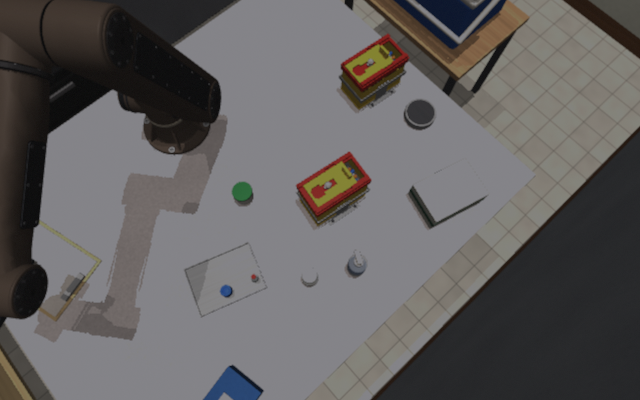

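View pics/d0.png

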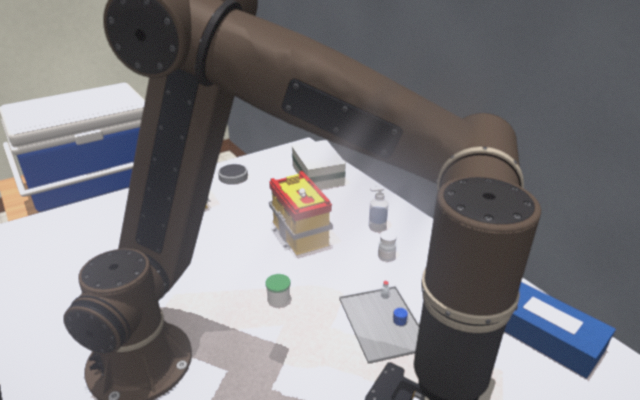

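The scene view shows two bins (lids near (374,63) and (334,187)), the cap at (226,291), the vial at (255,278) and the tray around them. I'll enlarge the bins and compute distances to the base.

```bash
python3 - <<'E'
from h import *
c=dict(np.load('pics/s0.npz'))
for n,u,v in [('binA',334,187),('binB',374,63),('cap',226,291),('vial',255,278),('green',242,191),('pill',310,276),('pump',357,264)]: print(n,pt(c,u,v).round(4))
f=c['frame'][140:230,285:385]
cv2.imwrite('pics/c1.png',cv2.resize(f,(660,594),interpolation=cv2.INTER_CUBIC)[...,::-1])
# blue cap mask
hsv=cv2.cvtColor(c['frame'],cv2.COLOR_RGB2HSV)
m=cv2.inRange(hsv,(105,120,60),(130,255,255)); m[:275]=0;m[310:]=0;m[:,:210]=0;m[:,245:]=0
ys,xs=np.nonzero(m); print('cap mask',xs.mean(),ys.mean(),xs.min(),xs.max(),ys.min(),ys.max(),pt(c,xs.mean(),ys.mean(),z=.03))
E
```

```text
binA [0.5842 0.2111 0.1586]
binB [0.35   0.6075 0.1533]
cap [ 0.5816 -0.2318  0.0322]
vial [ 0.6134 -0.1402  0.0467]
green [0.3713 0.0068 0.0585]
pill [ 0.7254 -0.0131  0.0765]
pump [0.7968 0.1089 0.1218]
cap mask 225.6875 290.40625 220 231 285 296 [ 0.57905314 -0.23159236  0.03      ]
```

View pics/c1.png

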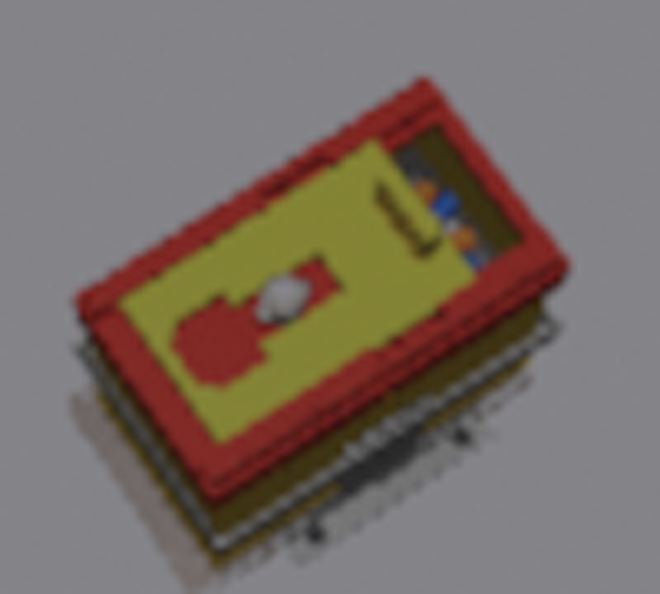

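Crop: the near bin's rail/lid corners are at (425,82), (568,268), (215,490), (82,305); stud about (283,298), dark lug face at (405,220), mouth at upper right. Pixel = 285+u/6.6, 140+v/6.6.

```bash
python3 - <<'E'
from h import *
c=dict(np.load('pics/s0.npz'))
g=lambda u,v,z:pt(c,285+u/6.6-.5,140+v/6.6-.5,z=z)
P=[g(*q,.155) for q in [(425,82),(568,268),(215,490),(82,305)]]
for p in P: print(p.round(4))
print([np.linalg.norm(P[i]-P[(i+1)%4]).round(4) for i in range(4)])
d=P[0]+P[1]-P[2]-P[3]; print('y dir',np.degrees(np.arctan2(d[1],d[0])), 'ctr',np.mean(P,0))
print('stud',g(283,295,.172),'lug',g(400,215,.17))
E
```

```text
[0.5294 0.3244 0.155 ]
[0.6412 0.3096 0.155 ]
[0.6116 0.118  0.155 ]
[0.5054 0.1316 0.155 ]
[np.float64(0.1128), np.float64(0.1939), np.float64(0.1071), np.float64(0.1943)]
y dir 82.06444391332869 ctr [0.57188574 0.22090717 0.155     ]
stud [0.56762101 0.19890316 0.172     ] lug [0.57416018 0.26533363 0.17      ]
```

Request:
apply_moves(
  targets=[
    [0, 0, 0, -0.018, 0, 0, -0.0716],
    [0, 0, 0, -0.018, 0, 0, -0.0716],
    [0, 0, 0, -0.018, 0, 0, -0.0716],
    [0, 0, 0, -0.018, 0, 0, -0.0716],
    [0, 0, 0, -0.018, 0, 0, -0.0716],
    [0, 0, 0, -0.018, 0, 0, -0.0716],
    [0, 0, 0, -0.018, 0, 0, -0.0716],
    [0, 0, 0, -0.018, 0, 0, -0.0716],
    [0, 0, 0, 0, 0, 0, -0.0716],
    [0, -0.036, -0.008, 0, 0, 0, 0],
    [0, -0.036, -0.008, 0, 0, 0, 0],
    [0, -0.036, -0.008, 0, 0, 0, 0],
    [0, -0.036, -0.008, 0, 0, 0, 0],
    [0, -0.036, -0.008, 0, 0, 0, 0],
    [0, -0.036, -0.008, 0, 0, 0, 0],
    [0, -0.036, -0.008, 0, 0, 0, 0],
    [0, -0.036, -0.008, 0, 0, 0, 0],
    [0, -0.036, -0.008, 0, 0, 0, 0],
    [0, -0.036, -0.008, 0, 0, 0, 0],
    [0, 0, 0, 0, 0, 0, 0],
  ],
)

```text
time_s: 1.77
tcp_pos: [0.4053, -0.2668, 0.3897]
eef_rot: [-179.9, 0.1, -97.8]
contact_force: [0.3, -0.7, 0.8]
gripper_width: 0.0006
gripper_force: 0.0
```

```bash
python3 - <<'E'
from h import *
c=shot('wrist','w0'); s=get_state(); print(s['tcp_pos'],s['eef_rot'],s['joints'],s['time_s']); print(c['T'])
E
```

```text
[ 0.40472284 -0.26859889  0.38968528] [-1.79962194e+02  2.90896654e-02 -9.77322803e+01] [-1.03382559e+01 -1.39105838e+00 -7.75580412e+00 -3.09715945e-02
 -8.35988110e+01  2.60940928e+00] 1.8167
[[-9.90947960e-01  1.29021958e-01  3.70874067e-02  3.95299166e-01]
 [ 1.34244882e-01  9.53755288e-01  2.68940814e-01 -3.38677929e-01]
 [-6.73039858e-04  2.71485146e-01 -9.62442394e-01  5.28748094e-01]
 [ 0.00000000e+00  0.00000000e+00  0.00000000e+00  1.00000000e+00]]
```

View pics/w0.png

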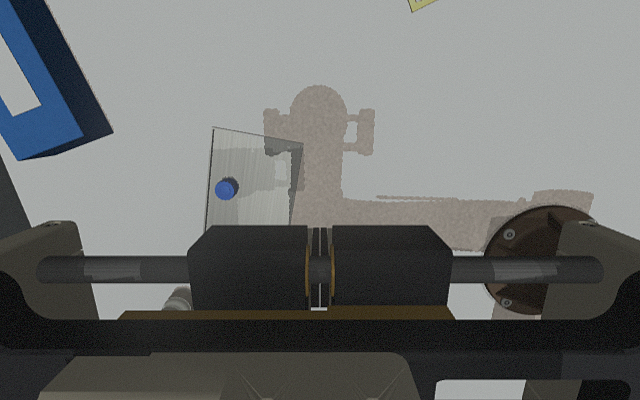

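The wrist view shows the cap at (227,188) in the tray; the fingers hide the lower half, so the bin must be viewed from beyond it in +y.

Request:
apply_moves(
  targets=[
    [0, -0.037, -0.0045, 0, 0, 0, 0],
    [0, -0.037, -0.0045, 0, 0, 0, 0],
    [0, -0.037, -0.0045, 0, 0, 0, 0],
    [0, -0.037, -0.0045, 0, 0, 0, 0],
    [0, -0.037, -0.0045, 0, 0, 0, 0],
    [0, -0.037, -0.0045, 0, 0, 0, 0],
    [0, -0.037, -0.0045, 0, 0, 0, 0],
    [0, -0.037, -0.0045, 0, 0, 0, 0],
    [0, -0.037, -0.0045, 0, 0, 0, 0],
    [0, -0.037, -0.0045, 0, 0, 0, 0],
    [0, -0.037, -0.0045, 0, 0, 0, 0],
    [0, -0.037, -0.0045, 0, 0, 0, 0],
    [0, -0.037, -0.0045, 0, 0, 0, 0],
    [0, -0.037, -0.0045, 0, 0, 0, 0],
    [0, -0.037, -0.0045, 0, 0, 0, 0],
    [0, -0.037, -0.0045, 0, 0, 0, 0],
    [0, -0.037, -0.0045, 0, 0, 0, 0],
    [0, -0.037, -0.0045, 0, 0, 0, 0],
    [0, 0, 0, 0, 0, 0, 0],
    [0, 0, 0, 0, 0, 0, 0],
  ],
)

```text
time_s: 3.48
tcp_pos: [0.5774, 0.3781, 0.3866]
eef_rot: [179.9, -0.2, -98.0]
contact_force: [-0.3, -0.9, -0.7]
gripper_width: 0.0003
gripper_force: 0.0
```

```bash
python3 - <<'E'
from h import *
c=shot('wrist','w1'); s=get_state(); print(s['tcp_pos'],s['eef_rot'],s['joints'],s['time_s'])
cv2.imwrite('pics/w1c.png',cv2.resize(c['frame'][20:245,180:480],(800,600),interpolation=cv2.INTER_CUBIC)[...,::-1])
E
```

```text
[0.57736525 0.37694265 0.38777894] [ 1.79914921e+02 -1.33850400e-01 -9.80027484e+01] [ 4.92903012e+01  1.94276076e+01  1.70379062e+01  7.35975676e-04
 -8.77688983e+01 -5.72931786e+01] 3.5333
```

View pics/w1c.png

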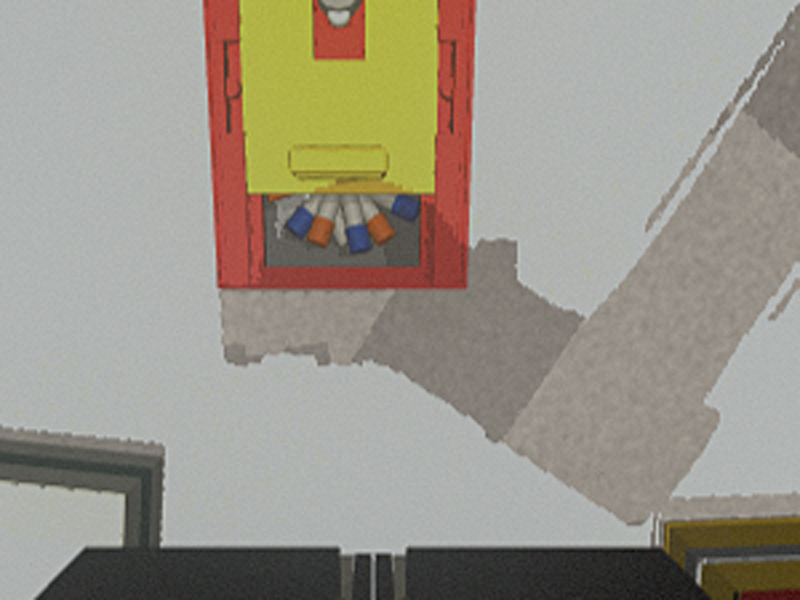

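The wrist crop shows the lug top with corners (289,145)–(388,172), the mouth end of the lid at (218,288)–(467,288), and the stud at about (340,5).

```bash
python3 - <<'E'
from h import *
c=dict(np.load('pics/w1.npz'))
k=800/300
g=lambda u,v,z:pt(c,180+u/k-.5,20+v/k-.5,z=z)
R=lambda u,v:pt(c,int(180+u/k),int(20+v/k)).round(4)
L=g(338.5,145,.183);L2=g(338.5,172.5,.183)
print('lug rear/front top',L,L2,np.linalg.norm(L-L2),'w',np.linalg.norm(g(289,158,.183)-g(388,158,.183)))
print('ranges lug,shut,rail',R(338,158),R(338,100),R(452,250))
e1,e2=g(218,288,.161),g(467,288,.161); print('end',e1,e2,np.linalg.norm(e1-e2), np.degrees(np.arctan2(*(e2-e1)[1::-1])))
# shutter side edges left & right
a,b=g(248,190,.157),g(242,20,.157); print('edge dir',np.degrees(np.arctan2(*(a-b)[1::-1])))
a2,b2=g(436,190,.157),g(438,20,.157); print('edge dir',np.degrees(np.arctan2(*(a2-b2)[1::-1])),'w',np.linalg.norm(a-a2),'mid',(a+a2)/2)
E
```

```text
lug rear/front top [0.57499918 0.263634   0.183     ] [0.57656247 0.27399264 0.183     ] 0.010475947895039034 w 0.04031018116693626
ranges lug,shut,rail [0.5762 0.2687 0.1833] [0.5734 0.2424 0.1567] [0.5317 0.3107 0.1601]
end [0.63835115 0.31287243 0.161     ] [0.52689462 0.32837057 0.161     ] 0.11252888625071251 172.08372702608133
edge dir 81.80047170172979
edge dir 82.5986395268881 w 0.08319673837655482 mid [0.57676086 0.27890827 0.157     ]
```

Request:
apply_moves(
  targets=[
    [0, 0.033, -0.0034, 0, 0, 0, 0],
    [0, 0.033, -0.0033, 0, 0, 0, 0],
    [0, 0.033, -0.0033, 0, 0, 0, 0],
    [0, 0.0324, -0.0034, 0, 0, 0, 0],
    [0, 0, 0, 0.03, 0, 0, 0],
    [0, 0, 0, 0.03, 0, 0, 0],
    [0, 0, 0, 0.03, 0, 0, 0],
    [0, 0, 0, 0.03, 0, 0, 0],
    [0, 0, 0, 0.03, 0, 0, 0],
    [0, 0, 0, 0.02, 0, 0, 0],
    [0, 0, 0, 0, 0, 0, 0],
    [0, 0, 0, 0, 0, 0, 0],
  ],
)

```text
time_s: 4.53
tcp_pos: [0.5718, 0.2434, 0.2199]
eef_rot: [180.0, -0.1, -98.1]
contact_force: [-0.0, -0.5, 0.7]
gripper_width: 0.0004
gripper_force: 0.0
```

Request:
apply_moves(
  targets=[
    [0, 0, 0, 0.017, 0, 0, 0],
    [0, 0, 0, 0.017, 0, 0, 0],
    [0, 0, 0, 0, 0, 0, 0],
    [0, -0.006, 0, 0, 0, 0, 0],
    [0, -0.006, 0, 0, 0, 0, 0],
    [0, -0.006, 0, 0, 0, 0, 0],
    [0, -0.006, 0, 0, 0, 0, 0],
    [0, -0.006, 0, 0, 0, 0, 0],
    [0, 0, 0, 0, 0, 0, 0],
    [0, 0, 0, 0, 0, 0, 0],
  ],
)

```text
time_s: 5.37
tcp_pos: [0.576, 0.2754, 0.1856]
eef_rot: [-180.0, 0.0, -98.0]
contact_force: [0.2, -0.5, 0.6]
gripper_width: 0.0001
gripper_force: 0.0
```

Request:
apply_moves(
  targets=[
    [0, -0.004, 0, 0, 0, 0, 0],
    [0, -0.003, 0, 0, 0, 0, 0],
    [0, -0.003, 0, 0, 0, 0, 0],
    [0, 0, 0, 0, 0, 0, 0],
  ],
)

```text
time_s: 5.7
tcp_pos: [0.5769, 0.2824, 0.1854]
eef_rot: [179.9, -0.2, -98.0]
contact_force: [-1.4, -5.7, 2.9]
gripper_width: 0.0008
gripper_force: 3.2
```

Request:
apply_moves(
  targets=[
    [0, -0.003, 0, 0, 0, 0, 0],
    [0, -0.003, 0, 0, 0, 0, 0],
    [0, -0.002, 0, 0, 0, 0, 0],
    [0, 0, 0, 0, 0, 0, 0],
    [0, 0, 0, 0, 0, 0, 0],
  ],
)

```text
time_s: 6.12
tcp_pos: [0.5779, 0.2892, 0.1853]
eef_rot: [179.9, -0.3, -98.1]
contact_force: [-1.0, -11.6, 3.5]
gripper_width: 0.0006
gripper_force: 6.1
```

Request:
apply_moves(
  targets=[
    [0, -0.002, 0, 0, 0, 0, 0],
    [0, -0.002, 0, 0, 0, 0, 0],
    [0, 0, 0, 0, 0, 0, 0],
  ],
)

```text
time_s: 6.37
tcp_pos: [0.5778, 0.2898, 0.1852]
eef_rot: [179.8, -0.7, -98.1]
contact_force: [-1.4, -23.1, 7.1]
gripper_width: 0.0005
gripper_force: 11.7
```

Request:
apply_moves(
  targets=[
    [0, 0.006, 0, 0, 0, 0, 0],
    [0, 0.002, 0, 0, 0, 0, 0],
    [0, 0, 0, -0.03, 0, 0, 0],
    [0, 0, 0, -0.04, 0, 0, 0],
    [0, -0.025, 0, -0.04, 0, 0, 0],
    [0, -0.03, 0, -0.04, 0, 0, 0],
    [0, 0, 0, 0, 0, 0, 0],
    [0, 0, 0, 0, 0, 0, 0],
  ],
)

```text
time_s: 7.03
tcp_pos: [0.5851, 0.3378, 0.3265]
eef_rot: [-179.8, 0.3, -97.9]
contact_force: [-0.2, -0.3, -0.4]
gripper_width: 0.0006
gripper_force: 0.0
```

```bash
python3 - <<'E'
from h import *
c=shot('wrist','w2'); s=get_state(); print(s['tcp_pos'],s['eef_rot'],s['joints'],s['time_s'],s['contact_force'])
cv2.imwrite('pics/w2c.png',cv2.resize(c['frame'][20:245,180:480],(800,600),interpolation=cv2.INTER_CUBIC)[...,::-1])
E
```

```text
[0.58437605 0.33656935 0.32451717] [-1.79978011e+02  1.06359070e-01 -9.79481964e+01] [ 4.64389825e+01  1.84516903e+01  7.79040606e+00 -4.48452364e-02
 -7.92394477e+01 -5.43788647e+01] 7.0833 [-1.22701469 -1.08364308 -0.13871634]
```

View pics/w2c.png

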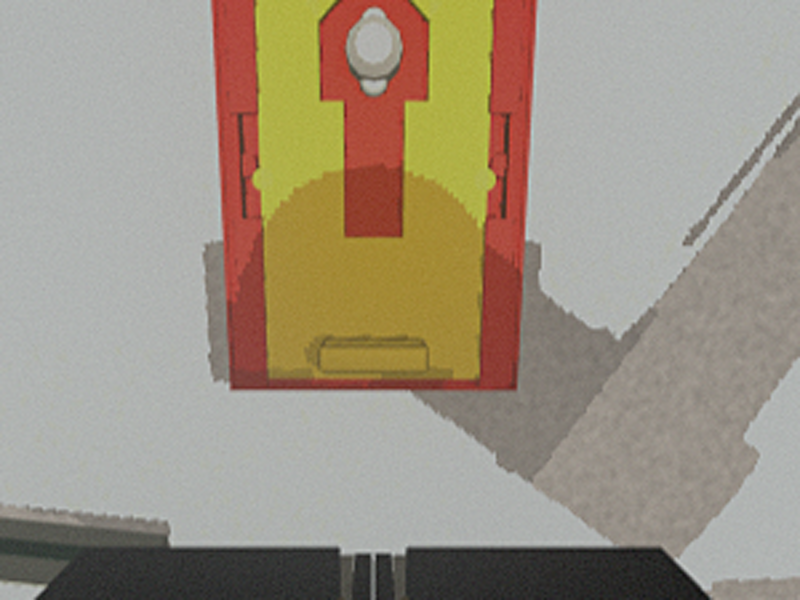

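The view shows the mouth covered, lug at (374,357), stud tip at about (374,42) inside the pocket (x 320–428).

```bash
python3 - <<'E'
from h import *
c=dict(np.load('pics/w2.npz'))
k=800/300
g=lambda u,v,z:pt(c,180+u/k-.5,20+v/k-.5,z=z)
u=np.array([.1375,.9905,0])
L=g(374,356,.183);S=g(374.5,42,.172);print('lug',L,'stud',S,'dist along',(L-S)@u,'foot from lug',L-.105*u)
e=(g(231,388,.161)+g(518,388,.161))/2;print('end',e,e-.122*u)
print('pocket mid',g(374,101,.157), 'range stud',pt(c,int(180+374/k),int(20+42/k)))
# cap from w0
c0=dict(np.load('pics/w0.npz'));hsv=cv2.cvtColor(c0['frame'],cv2.COLOR_RGB2HSV)
m=cv2.inRange(hsv,(105,120,60),(130,255,255)); m[:170]=0;m[210:]=0;m[:,:205]=0;m[:,250:]=0
ys,xs=np.nonzero(m);print(xs.min(),xs.max(),ys.min(),ys.max());print('cap',pt(c0,xs.mean(),ys.mean(),z=.03),pt(c0,227,186))
E
```

```text
lug [0.58026905 0.30319702 0.183     ] stud [0.56596076 0.20050837 0.172     ] dist along 0.10368049519957681 foot from lug [0.56583155 0.19919452 0.183     ]
end [0.58223874 0.31851107 0.161     ] [0.56546374 0.19767007 0.161     ]
pocket mid [0.5682942  0.21605741 0.157     ] range stud [0.56589387 0.20043452 0.17253   ]
215 233 181 199
cap [ 0.57798166 -0.23178722  0.03      ] [ 0.57025117 -0.23916144  0.03326961]
```

Request:
apply_moves(
  targets=[
    [0.6, 0.0384, -0.0059, 0, 0, 0, 0],
    [0.6, 0.0384, -0.0059, 0, 0, 0, 0],
    [0.6, 0.0384, -0.0059, 0, 0, 0, 0],
    [0.6, 0.0384, -0.0059, 0, 0, 0, 0],
    [0.6, 0.0384, -0.0059, 0, 0, 0, 0],
    [0.6, 0.0384, -0.0059, 0, 0, 0, 0],
    [0.6, 0.0384, -0.0059, 0, 0, 0, 0],
    [0.6, 0.0384, -0.0059, 0, 0, 0, 0],
    [0.6, 0.0384, -0.0059, 0, 0, 0, 0],
    [0.6, 0.0384, -0.0059, 0.02, 0, 0, 0],
    [0.6, 0.0384, -0.0059, 0.025, 0, 0, 0],
    [0.6, 0.0384, -0.0059, 0.03, 0, 0, 0],
    [0.6, 0, 0, 0.03, 0, 0, 0],
    [0.6, 0, 0, 0, 0, 0, 0],
    [0.6, 0, 0, 0, 0, 0, 0],
  ],
)

```text
time_s: 8.33
tcp_pos: [0.5888, -0.12, 0.2253]
eef_rot: [179.7, -0.1, -98.1]
contact_force: [-0.1, 0.6, 0.2]
gripper_width: 0.0523
gripper_force: 0.0
```

```bash
python3 - <<'E'
from h import *
c=shot('wrist','w3'); s=get_state(); print(s['tcp_pos'],s['eef_rot'],s['joints'],s['time_s'],s['contact_force'])
hsv=cv2.cvtColor(c['frame'],cv2.COLOR_RGB2HSV)
m=cv2.inRange(hsv,(105,120,40),(130,255,255))
n,l,st,ce=cv2.connectedComponentsWithStats(m)
for i in range(1,n):
    if st[i,4]>150: print(st[i],ce[i],pt(c,*ce[i],z=.033))
E
```

```text
[ 0.59025484 -0.11946781  0.22737111] [ 1.79946857e+02 -4.07577950e-02 -9.79938678e+01] [ 7.14530901e+00  1.44907529e+01 -1.03742418e+01  2.80517186e-02
 -6.51969514e+01 -1.51509772e+01] 8.3833 [1.70171855 0.37197291 0.75248462]
[  0   0  67  22 550] [30.63818182  7.6       ] [ 0.84537549 -0.33038748  0.033     ]
[298  56  33  35 848] [313.71108491  73.21816038] [ 0.57794854 -0.23211817  0.033     ]
```

View pics/w3.png

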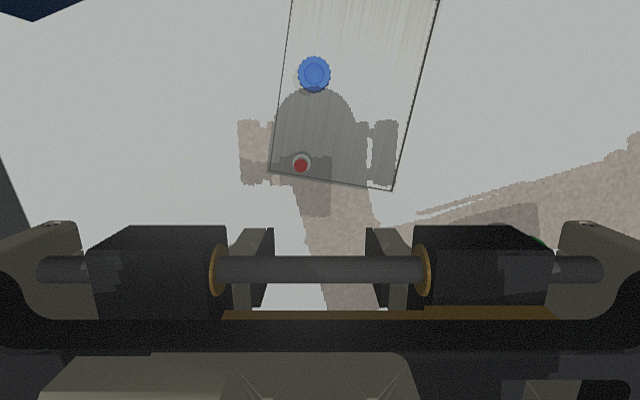

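The cap's top is at (314,73) and the vial at (301,163), well clear of the finger line.

Request:
apply_moves(
  targets=[
    [0.6, 0.0284, -0.0009, 0, 0, 0, 0],
    [0.6, 0.0284, -0.0009, 0, 0, 0, 0],
    [0.6, 0.0284, -0.0009, 0, 0, 0, 0],
    [0.6, 0.0284, -0.0008, 0, 0, 0, 0],
    [0.6, 0, 0, 0.03, 0, 0, 0],
    [0.6, 0, 0, 0.03, 0, 0, 0],
    [0.6, 0, 0, 0.03, 0, 0, 0],
    [0.6, 0, 0, 0.03, 0, 0, 0],
    [0.6, 0, 0, 0.02, 0, 0, 0],
    [0.6, 0, 0, 0, 0, 0, 0],
    [0.6, 0, 0, 0, 0, 0, 0],
    [0.6, 0, 0, 0, 0, 0, 0],
  ],
)

```text
time_s: 9.38
tcp_pos: [0.58, -0.2322, 0.0898]
eef_rot: [-179.8, -0.0, -97.9]
contact_force: [-0.5, -0.1, -0.5]
gripper_width: 0.0527
gripper_force: 0.0
```

Request:
apply_moves(
  newtons=45,
  targets=[
    [0.6, 0, 0.001, 0.02, 0, 0, 0],
    [0.6, 0, 0, 0.02, 0, 0, 0],
    [0.6, 0, 0, 0.0155, 0, 0, 0],
    [0.6, 0, 0, 0, 0, 0, 0],
    [0.3, 0, 0, 0, 0, 0, 0],
    [0.3, 0, 0, 0, 0, 0, 0],
    [0.3, 0, 0, 0, 0, 0, 0],
    [0.3, 0, 0, 0, 0, 0, 0],
    [0.3, 0, 0, 0, 0, 0, 0],
    [0.3, 0, 0, 0, 0, 0, 0],
  ],
)

```text
time_s: 10.22
tcp_pos: [0.5782, -0.2325, 0.0335]
eef_rot: [-179.8, -0.0, -98.0]
contact_force: [-0.9, 1.3, 8.6]
gripper_width: 0.0337
gripper_force: 45.0
```

Request:
apply_moves(
  targets=[
    [0.3, 0, 0, -0.01, 0, 0, 0],
    [0.3, 0, 0, -0.02, 0, 0, 0],
    [0.3, 0, 0, -0.035, 0, 0, 0],
    [0.3, 0, 0, -0.035, 0, 0, 0],
    [0.3, 0, 0, -0.035, 0, 0, 0],
    [0.3, 0, 0, -0.035, 0, 0, 0],
    [0.3, 0, 0, -0.035, 0, 0, 0],
    [0.3, 0, 0, -0.02, 0, 0, 0],
    [0.3, 0, 0, 0, 0, 0, 0],
    [0.3, 0, 0, 0, 0, 0, 0],
  ],
)

```text
time_s: 11.05
tcp_pos: [0.5773, -0.2324, 0.2591]
eef_rot: [-179.8, 0.0, -98.0]
contact_force: [-0.7, 0.3, -1.6]
gripper_width: 0.0334
gripper_force: 45.0
```

```bash
python3 - <<'E'
from h import *
c=shot('wrist','w4'); d=shot('side','d4'); s=get_state(); print(s['tcp_pos'],s['eef_rot'],s['time_s'],s['contact_force'],s['gripper_width'])
cv2.imwrite('pics/w4c.png',np.hstack([cv2.resize(c['frame'][200:340,230:410],(400,311)),cv2.resize(d['frame'][130:400,250:597],(400,311))])[...,::-1])
E
```

```text
[ 0.57619716 -0.23219388  0.25626207] [ 1.79947807e+02  2.72651188e-02 -9.80233619e+01] 11.15 [-0.79697032  0.29093896 -0.70180055] 0.033357404750494854
```

View pics/w4c.png

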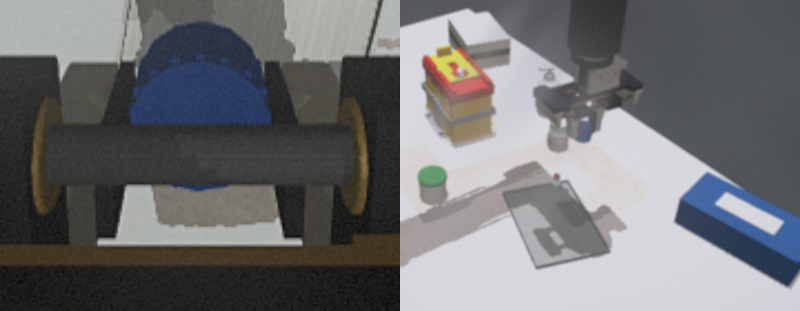

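The cap is held between the pads, its top centred at about pixel (320,256), vial still standing. I'll check its offset from the TCP.

```bash
python3 - <<'E'
from h import *
c=dict(np.load('pics/w4.npz')); t=np.array([.5767,-.2323,.2575])
tx=np.array([-.139,-.990,0])
for v in (228,235,242,280,283): 
    p=pt(c,320,v); print(v,p.round(4),((p-t)@tx).round(4))
print(((pt(c,320,228,z=.257)-t)@tx),((pt(c,320,285.5,z=.257)-t)@tx))
E
```

```text
228 [ 0.5746 -0.2484  0.2585] 0.0162
235 [ 0.5751 -0.2446  0.2585] 0.0124
242 [ 0.5756 -0.241   0.2591] 0.0088
280 [ 0.5731 -0.2586  0.3236] 0.0265
283 [ 0.5789 -0.2173  0.2589] -0.0151
0.0156337954063909 -0.0178339043336092
```

Request:
apply_moves(
  targets=[
    [0.3, -0.0355, 0.0059, 0, 0, 0, 0],
    [0.3, -0.0355, 0.0059, 0, 0, 0, 0],
    [0.3, -0.0355, 0.0059, 0, 0, 0, 0],
    [0.3, -0.0355, 0.0059, 0, 0, 0, 0],
    [0.3, -0.0355, 0.0059, 0, 0, 0, 0],
    [0.3, -0.0355, 0.0059, 0, 0, 0, 0],
    [0.3, -0.0355, 0.0059, 0, 0, 0, 0],
    [0.3, -0.0355, 0.0059, 0, 0, 0, 0],
    [0.3, -0.0355, 0.0059, 0, 0, 0, 0],
    [0.3, -0.0355, 0.0059, 0, 0, 0, 0],
    [0.3, -0.0355, 0.0059, 0, 0, 0, 0],
    [0.3, -0.0355, 0.0059, 0, 0, 0, 0],
    [0.3, 0, 0, 0, 0, 0, 0],
    [0.3, 0, 0, 0, 0, 0, 0],
    [0.3, 0, 0, 0, 0, 0, 0],
  ],
)

```text
time_s: 12.4
tcp_pos: [0.5655, 0.1991, 0.2553]
eef_rot: [179.9, -0.1, -98.0]
contact_force: [-0.2, -0.0, 0.2]
gripper_width: 0.0333
gripper_force: 45.0
```

```bash
python3 - <<'E'
from h import *
P=[]
for i in range(4):
    capture('scene') if i==3 else capture('wrist'); s=get_state(); P.append(s['tcp_pos']); print(s['tcp_pos'].round(4),s['eef_rot'].round(2),s['contact_force'].round(1),s['time_s'])
print(np.mean(P,0))
E
```

```text
[0.5657 0.1986 0.2557] [ 1.7991e+02 -8.0000e-02 -9.8020e+01] [-0.4 -0.2 -0.5] 12.45
[0.5659 0.1983 0.256 ] [ 1.7994e+02 -6.0000e-02 -9.8060e+01] [-0.1 -0.9 -0.4] 12.5
[0.566  0.1982 0.2563] [ 1.7996e+02 -4.0000e-02 -9.8080e+01] [ 0.3 -0.6  0.1] 12.55
[0.5662 0.1982 0.2565] [ 1.7998e+02 -2.0000e-02 -9.8090e+01] [0.2 0.1 0.5] 12.6
[0.56595663 0.19829095 0.25611844]
```

Request:
apply_moves(
  newtons=60,
  targets=[
    [0.3, -0.0005, 0, 0.02, 0, 0, 0],
    [0.3, 0, 0, 0.02, 0, 0, 0],
    [0.3, 0, 0, 0.006, 0, 0, 0],
    [0.3, 0, 0, 0.004, 0, 0, 0],
    [0.3, 0, 0, 0.004, 0, 0, 0],
    [0.3, 0, 0, 0.003, 0, 0, 0],
    [0.3, 0, 0, 0, 0, 0, 0],
    [0.3, 0, 0, 0, 0, 0, 0],
  ],
)

```text
time_s: 13.27
tcp_pos: [0.5665, 0.1999, 0.2002]
eef_rot: [-180.0, 0.0, -98.0]
contact_force: [0.3, -0.2, -0.3]
gripper_width: 0.0331
gripper_force: 60.0
```

Request:
apply_moves(
  targets=[
    [0.3, 0, 0, 0.003, 0, 0, 0],
    [0.3, 0, 0, 0.003, 0, 0, 0],
    [0.3, 0, 0, 0.002, 0, 0, 0],
    [0.3, 0, 0, 0, 0, 0, 0],
  ],
)

```text
time_s: 13.6
tcp_pos: [0.5662, 0.1999, 0.1913]
eef_rot: [180.0, 0.0, -98.0]
contact_force: [0.7, 0.5, -0.7]
gripper_width: 0.033
gripper_force: 60.0
```

Request:
apply_moves(
  targets=[
    [0.3, 0, 0, 0.001, 0, 0, 0],
    [0.3, 0, 0, 0.001, 0, 0, 0],
    [0.3, 0, 0, 0.001, 0, 0, 0],
    [0.3, 0, 0, 0, 0, 0, 0],
  ],
)

```text
time_s: 13.93
tcp_pos: [0.567, 0.2002, 0.1899]
eef_rot: [-179.9, 0.1, -98.0]
contact_force: [-1.2, 0.1, 5.8]
gripper_width: 0.0332
gripper_force: 60.0
```

Barbs met at the expected height; press on through them.

Request:
apply_moves(
  targets=[
    [0.3, 0, 0, 0.0015, 0, 0, 0],
    [0.3, 0, 0, 0.0015, 0, 0, 0],
    [0.3, 0, 0, 0.001, 0, 0, 0],
    [0.3, 0, 0, 0, 0, 0, 0],
    [0.3, 0, 0, 0, 0, 0, 0],
  ],
)

```text
time_s: 14.35
tcp_pos: [0.5662, 0.2001, 0.184]
eef_rot: [180.0, 0.0, -98.0]
contact_force: [3.7, 2.8, -5.5]
gripper_width: 0.0333
gripper_force: 60.0
```

Request:
apply_moves(
  targets=[
    [0.3, 0, 0, 0.0015, 0, 0, 0],
    [0.3, 0, 0, 0.0015, 0, 0, 0],
    [0.3, 0, 0, 0, 0, 0, 0],
    [0.3, 0, 0, 0, 0, 0, 0],
  ],
)

```text
time_s: 14.68
tcp_pos: [0.5659, 0.1997, 0.1813]
eef_rot: [180.0, -0.0, -98.0]
contact_force: [0.1, 2.3, -2.4]
gripper_width: 0.0328
gripper_force: 60.0
```

Clicked (force went negative). Now seat it.

Request:
apply_moves(
  targets=[
    [0.3, 0, 0, 0.0015, 0, 0, 0],
    [0.3, 0, 0, 0.001, 0, 0, 0],
    [0.3, 0, 0, 0, 0, 0, 0],
    [0.3, 0, 0, 0, 0, 0, 0],
  ],
)

```text
time_s: 15.02
tcp_pos: [0.5662, 0.1998, 0.1805]
eef_rot: [-180.0, 0.0, -98.0]
contact_force: [-5.2, 2.2, 8.1]
gripper_width: 0.0331
gripper_force: 60.0
```

Request:
apply_moves(
  targets=[
    [0.3, 0, 0, 0.001, 0, 0, 0],
    [0.3, 0, 0, 0, 0, 0, 0],
    [0.3, 0, 0, 0, 0, 0, 0],
  ],
)

```text
time_s: 15.27
tcp_pos: [0.5662, 0.1998, 0.1805]
eef_rot: [-179.9, 0.0, -98.0]
contact_force: [-7.9, 1.9, 14.3]
gripper_width: 0.0327
gripper_force: 60.0
```

Request:
apply_moves(
  targets=[
    [0.3, 0, 0.0006, 0.001, 0, 0, 0],
    [0.3, 0, 0, 0, 0, 0, 0],
    [0.3, 0, 0, 0, 0, 0, 0],
    [0.3, 0, 0, 0, 0, 0, 0],
  ],
)

```text
time_s: 15.6
tcp_pos: [0.5662, 0.1998, 0.1804]
eef_rot: [-179.8, 0.1, -98.0]
contact_force: [-7.6, 0.8, 18.8]
gripper_width: 0.0336
gripper_force: 60.0
```

```bash
python3 - <<'E'
from h import *
c=shot('wrist','w5'); d=shot('side','d5'); e=shot('scene','s5'); s=get_state(); print(s['tcp_pos'],s['time_s'],s['contact_force'],s['moment'],s['gripper_width'])
r=lambda f:cv2.resize(f,(400,300),interpolation=cv2.INTER_CUBIC)
cv2.imwrite('pics/m5.png',np.vstack([np.hstack([r(c['frame'][180:345,210:430]),r(d['frame'][155:260,245:385])]),np.hstack([r(e['frame'][130:240,270:417]),r(d['frame'])])])[...,::-1])
E
```

```text
[0.5661527  0.19984113 0.18041882] 15.75 [-7.98275789  0.58850083 19.27040083] [0.08038854 2.90961681 0.00503264] 0.0331051802154275
```

View pics/m5.png

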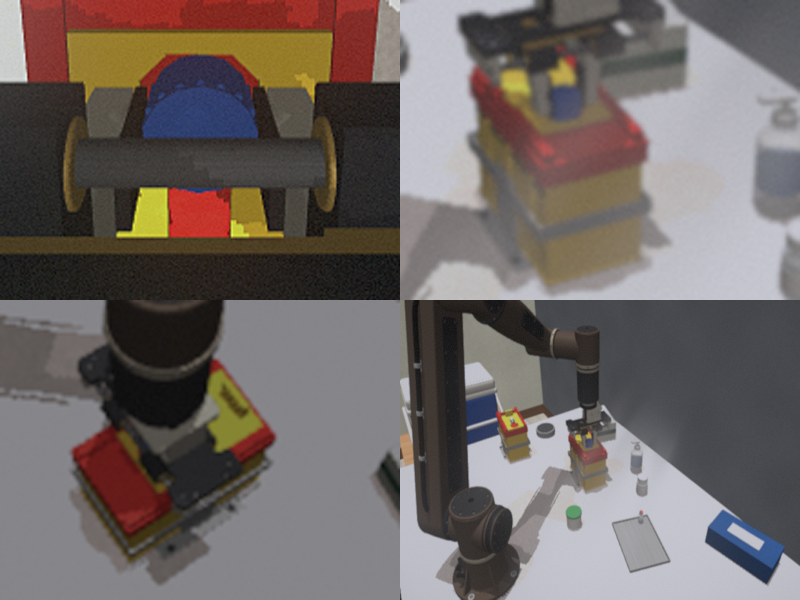

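```bash
python3 - <<'E'
from h import *
for f,vs in (('w4',(225,230,235,240)),('w5',(235,240,245,250))):
    c=dict(np.load(f'pics/{f}.npz'))
    print(f,[pt(c,u,v).round(4)[2] for v in vs for u in (308,320,332)])
c=dict(np.load('pics/w5.npz'))
q=lambda X,Y:(int(210+X*.55),int(180+Y*.55))
print('shutter',pt(c,*q(100,50)),pt(c,*q(300,50)),'rail',pt(c,*q(45,60)),pt(c,*q(355,60)),'lid/frame',pt(c,*q(200,15)))
E
```

```text
w4 [np.float64(0.2561), np.float64(0.2565), np.float64(0.2555), np.float64(0.2588), np.float64(0.2589), np.float64(0.2583), np.float64(0.2583), np.float64(0.2585), np.float64(0.2588), np.float64(0.2585), np.float64(0.2595), np.float64(0.2587)]
w5 [np.float64(0.1799), np.float64(0.1798), np.float64(0.1799), np.float64(0.18), np.float64(0.1802), np.float64(0.1796), np.float64(0.1809), np.float64(0.1812), np.float64(0.1805), np.float64(0.1807), np.float64(0.1809), np.float64(0.1808)]
shutter [0.59459874 0.17581028 0.15673671] [0.53158353 0.1843568  0.15722112] rail [0.61183338 0.17579586 0.16058015] [0.51573448 0.18876648 0.16143662] lid/frame [0.56173388 0.17069987 0.14969024]
```

The composite shows the cap seated in the pocket between the fingers. Its top measures 180 mm, the home height, under a 19 N press, and the vial, jar, bottle and tub are undisturbed. The fingers clear the rails (38 mm against 42 mm).

```bash
python3 -c "
from plant import *
print(close_job())"
```

```text
the job is handed in; nothing more can be done
None
```

The shutter is shut against its stop, the cap is clicked through and seated on the lid with the fingers still pressing it at about 19 N, and the job is handed in at about 16 s of the 53 s allowed; no verdict came back.

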